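# Turn the dye row round

### The arm

A 7-joint arm with a two-finger parallel gripper is mounted at the origin on the work surface; the furniture and walls round the work are solid. World frame = base frame: x ahead of the robot, y to its left, z up, the work surface at z = 0. Lengths are in m, angles in rad, forces in N, time in s.
With the tool pointing down it reaches from about 0.4 to 0.875 m from the base axis. Payload 6.5 kg.
Tool frame: the origin (TCP) lies midway between the tips of the shut fingers; the grasp point (between the pads) lies robot.pinch_z behind it (robot.pinch_z is the distance from the TCP to the grasp point, in m); z points along the fingers, y is the line along which they close (so a half turn about z gives the same grasp; the last joint's range is limited). The gripper opens to 85 mm and grips with 20 to 120 N. Pads are 22 mm wide; open, the fingers measure 114 mm over their backs; the gripper's body (76 mm by 85 mm) begins 54 mm behind the grasp point. The pads swing forward as they close: fully open they stand 13 mm farther back than shut.
Start: joints at [1.042, 0.536, -0.004, 1.538, 0.003, 1.067, -0.071], TCP at [0.29, -0.582, 0.231] pointing down, gripper open.
Joint ranges: [-2.7, 2.7], [-0.37, 2.16], [-1.27, 1.26], [0.24, 2.4], [-1.31, 4.45], [0.19, 1.91], [-2.76, 2.76]. Speed limits (rad/s): [2.39, 2.39, 3.14, 3.14, 3.14, 3.14, 3.14].

### API

Orientations are given as a rotation vector (axis times angle).
In Python, from workcell import read_state, imaging, job, finder, robot gives the robot as it stands.
- The arm moves only by the tool apply_moves, never from a script. Its argument "rows" is a list of rows, each a list of 3 entries, a list of its own where there are three numbers: the shift along the world's x, y, z in cm, then the turn, a rotation vector about the world's x, y, z in rad, then the closure in counts, from 0 (fully open) to 255 (shut). In form: [[[x, y, z], [rx, ry, rz], hand], ...]. A call has 1 to 12 rows; each row shifts and turns the commanded pose from where the row before left it; what a row does not reach is not made up. A row lasts 1/10 s, in which the tool goes at most 50 mm and 8.59 degrees, less where a joint would pass 70% of its speed; a pose out of reach is approached as far as the arm can. A call with a gripper value outside its range is refused whole. The fingers move at their own pace and stop on an object; "newtons" is the grip in N (left out, the last holds). Time passes only in rows, so rows that do not move let the fingers close. It gives the time, the measured TCP pose, the force, the opening and the grip force at its end, in the units of the state.
- read_state(): the state, without advancing time (a new reading comes with each control period).
- imaging.get_image(name): name is "side" or "top"; returns the picture (384x512x3 uint8, red, green, blue); there is no depth.
- imaging.calibration(name): a dict with "fx", "fy", "cx", "cy" (pixels), "R" (3x3) and "t" (3): a world point X has camera coordinates R X + t. Camera axes: x right, y down, z forward; pixel columns grow to the right and rows downward; lengths in m; the calibration is good to about 2 mm. A picture is of the moment at which its call begins. calibration takes no time and is no camera call.
- job.finish_job(): hands the job in; it is judged then, once.
Trained networks look in the newest picture that a camera, given by its name, has taken for a name from the list of things; names that differ only in an ending like _2 or _b are one class to them, and where a whole thing is asked for, a point or a joint stands for the part that bears it (a point fixed in the world has none). Each returns a list of dicts, best first, with "conf" (0 to 1); they miss things now and then, are a little off and sometimes report something else, mostly with a low value. They report only what shows in the picture. A call takes as long as a camera call.
- finder.look_for(camera, query): "pixel" ([column, row] in pixels, amid what is visible of it).
- finder.trace(camera, query): "mask" (384x512 bool, what is visible of it) and "pixel" ([column, row] in pixels, amid what is visible of it).
The state is a dict: "time": time; "joint_pos": joint angles; "qd": joint speeds; "joint_torque": joint torques, N m; "tcp_pos": TCP position; "tcp_rot": TCP orientation; "wrist_force": force on the tool from outside, world axes, zero at the start; "ft_torque": the same for the moment, N m; "grip_width": finger opening in m; "grip_force": force on a finger pad.
Only numpy, scipy, OpenCV 4.12 (cv2) and the standard library are available. Lean on these libraries where they do the work, as an engineer would, in place of code of your own. Each camera call takes 0.05 s, during which the arm holds its last target. There are 200 camera calls.

### The job

The next resin piece is poured with the colours the other way round: move the four dye bottles from the white rack to the wooden rack in reverse order, so that the bottle at the left end of the white rack ends at the right end of the wooden rack, and so on along the row. Stand one bottle upright on the floor of each well and let it go; never tip a bottle over, and leave the two gel bottles and the glitter pot beside the racks where they are.

Things in the scene. Friction and masses are not known exactly. Their poses are not given: they have to be found in the camera images.
- white_rack: white plastic rack, full at the start, 250 x 60 x 14 mm, fixed flat. Four wells 50 x 50 mm, floors 6 mm above the worktop; side walls 5 mm and bars between 10 mm thick, 8 mm above the floors. Origin: centre of its underside. y: along the row, to the left as the robot sees it (within 9 deg); x: away from the robot; z up. Well centres: x = 0, y = +90, +30, -30, -90 mm. Lies nearer than the wooden rack or beyond it.
- wood_rack: brown wooden rack, empty at the start, 250 x 60 x 14 mm, fixed flat. Four wells 50 x 50 mm, floors 6 mm above the worktop; side walls 5 mm and bars between 10 mm thick, 8 mm above the floors. Origin: centre of its underside. y: along the row, to the left as the robot sees it (within 9 deg); x: away from the robot; z up. Well centres: x = 0, y = +90, +30, -30, -90 mm. 
- red_dye: red dye bottle with a white round-topped cap, loose, about 24 g, upright and round, 88 mm high: coloured body 26 mm in diameter with a shoulder ending at 53 mm, above it the cap, 20 mm in diameter, with straight sides for 25 mm and a dome on top. Origin: centre of its underside; z up its axis. At the start it stands on the red disc; in an empty well its underside is 6 mm above the worktop.
- red_disc: red marker disc, 42 mm in diameter, 3 mm thick, fixed on the floor of a well of the white rack; it shows where the red bottle stood. Origin: centre of its underside, 6 mm above the worktop.
- blue_dye: blue dye bottle with a white round-topped cap, loose, about 24 g, upright and round, 82 mm high: coloured body 26 mm in diameter with a shoulder ending at 48 mm, above it the cap, 20 mm in diameter, with straight sides for 25 mm and a dome on top. Origin: centre of its underside; z up its axis. At the start it stands on the blue disc; in an empty well its underside is 6 mm above the worktop.
- blue_disc: blue marker disc, 42 mm in diameter, 3 mm thick, fixed on the floor of a well of the white rack; it shows where the blue bottle stood. Origin: centre of its underside, 6 mm above the worktop.
- yellow_dye: yellow dye bottle with a white round-topped cap, loose, about 24 g, upright and round, 82 mm high: coloured body 26 mm in diameter with a shoulder ending at 47 mm, above it the cap, 20 mm in diameter, with straight sides for 25 mm and a dome on top. Origin: centre of its underside; z up its axis. At the start it stands on the yellow disc; in an empty well its underside is 6 mm above the worktop.
- yellow_disc: yellow marker disc, 42 mm in diameter, 3 mm thick, fixed on the floor of a well of the white rack; it shows where the yellow bottle stood. Origin: centre of its underside, 6 mm above the worktop.
- green_dye: green dye bottle with a white round-topped cap, loose, about 24 g, upright and round, 85 mm high: coloured body 26 mm in diameter with a shoulder ending at 50 mm, above it the cap, 20 mm in diameter, with straight sides for 25 mm and a dome on top. Origin: centre of its underside; z up its axis. At the start it stands on the green disc; in an empty well its underside is 6 mm above the worktop.
- green_disc: green marker disc, 42 mm in diameter, 3 mm thick, fixed on the floor of a well of the white rack; it shows where the green bottle stood. Origin: centre of its underside, 6 mm above the worktop.
- gel_a: bystander, to the right of the racks and nearer to the robot: white gel bottle with a dusky pink band and black cap, loose, 27 mm wide, 69 mm high. Origin: centre of its underside. To be left alone.
- gel_b: bystander, to the right of the racks and farther away: white gel bottle with a grey-blue band and black cap, loose, 27 mm wide, 69 mm high. Origin: centre of its underside. To be left alone.
- glitter: bystander, to the left of the racks: small round open pot of pink glitter, loose, 25 mm across, 10 mm high. Origin: centre of its underside. To be left alone.

How it is judged:
By the outcome, as a careful person would: the job done as asked, in the order asked, and still so for the second after the job is handed in, with the robot touching nothing.
It also fails if it takes over 106 s, if anything falls off the work surface, if the arm or the gripper's body presses on something with over 40 N, if the wrist force passes 120 N, or if a joint passes its speed limit or range.

## Working session

There is one attempt and no reset: what is moved stays moved. The work goes in short steps, Python scripts to look and compute and a tool call to move; the robot and the scene stay as the last step left them, time stands still between calls to the robot, and variables do not carry over. Pictures are saved under pics/ and viewed, at most 14 in all, crops included, and the job is handed in when it is done.

Besides the shell and the picture viewer there is one more tool, called after ">>>" as name([rows], argument=value, ...), one row to a line, values as JSON. apply_moves: Moves the arm, as the interface text tells. Its arguments: {"type":"object","properties":{"rows":{"type":"array","items":{"type":"array"}},"newtons":{"type":"number"}},"required":["rows"]}

```bash
mkdir -p pics
python3 - <<'E'
from workcell import read_state, imaging, robot
import cv2,numpy as np
s=read_state();print({k:np.round(v,3) for k,v in s.items()});print(robot.pinch_z)
for n in("top","side"):
    im=imaging.get_image(n);cv2.imwrite(f"pics/{n}0.png",im[:,:,::-1]);c=imaging.calibration(n);print(n,{k:np.round(v,3).tolist() for k,v in c.items()})
E
```

```text
{'time': np.float64(0.0), 'joint_pos': array([ 1.042,  0.537, -0.004,  1.539,  0.003,  1.067, -0.071]), 'qd': array([-0.   ,  0.001,  0.   , -0.   , -0.001,  0.001,  0.001]), 'joint_torque': array([-0.0000e+00, -5.8341e+01,  1.0480e+00, -2.5910e+01,  1.2000e-02,
        1.0000e-02,  0.0000e+00]), 'tcp_pos': array([ 0.29 , -0.581,  0.23 ]), 'tcp_rot': array([-3.056e+00, -7.200e-01,  1.000e-03]), 'wrist_force': array([-0.16 ,  0.695,  0.307]), 'ft_torque': array([ 0.044, -0.012,  0.024]), 'grip_force': np.float64(0.0), 'grip_width': np.float64(0.085)}
0.0187
top {'fx': 384.935, 'fy': 384.935, 'cx': 251.056, 'cy': 186.481, 'R': [[0.03, -1.0, -0.0], [-0.993, -0.029, -0.11], [0.11, 0.004, -0.994]], 't': [-0.051, 0.531, 0.85]}
side {'fx': 491.334, 'fy': 491.334, 'cx': 265.019, 'cy': 187.986, 'R': [[-0.952, -0.306, 0.005], [-0.161, 0.486, -0.859], [0.26, -0.819, -0.512]], 't': [0.487, 0.153, 0.971]}
```

View pics/top0.png

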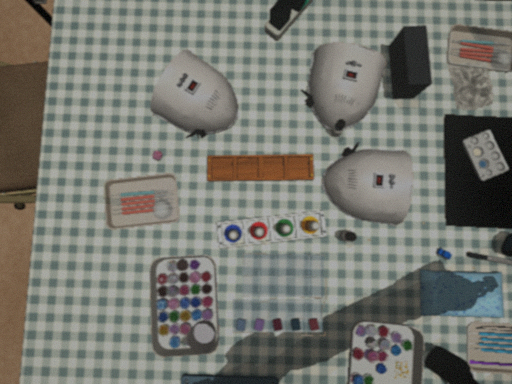

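View pics/side0.png

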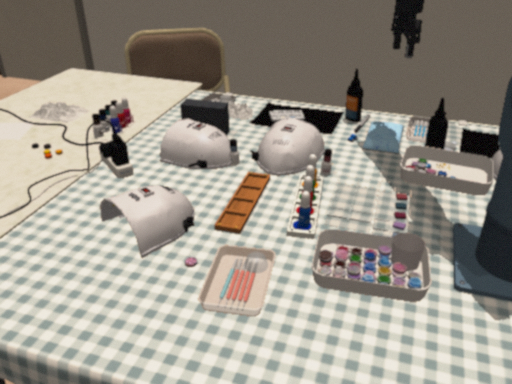

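The top view shows the white rack at about (272,227), with blue, red, green and yellow from left to right. The wooden rack is at about (260,168), with UV lamps to its right and beyond it. The side view agrees. Next I measure.

```bash
cat > h.py <<'E'
from workcell import read_state, imaging, finder, robot
import cv2,numpy as np
from scipy.optimize import least_squares
from scipy.spatial.transform import Rotation as Ro
C={n:imaging.calibration(n) for n in("top","side")}
def K(c): return np.array([[c["fx"],0,c["cx"]],[0,c["fy"],c["cy"]],[0,0,1]])
def proj(n,X):
    c=C[n];p=(np.asarray(c["R"])@np.atleast_2d(X).T).T+c["t"];p=p@K(c).T;return p[:,:2]/p[:,2:]
def onz(n,px,z):
    c=C[n];R=np.asarray(c["R"]);o=-R.T@c["t"];d=R.T@np.linalg.inv(K(c))@[px[0],px[1],1];return o+d*(z-o[2])/d[2]
def tri(pt,ps,):
    f=lambda X:np.r_[proj("top",X)[0]-pt,proj("side",X)[0]-ps]
    r=least_squares(f,[.6,0,.05]);return r.x,np.abs(r.fun).max()
E
python3 - <<'E'
from h import *
np.set_printoptions(precision=4,suppress=True)
print(Ro.from_rotvec(read_state()["tcp_rot"]).as_matrix())
for n in("top","side"):imaging.get_image(n)
for q in["white_rack","wood_rack","red_dye","blue_dye","yellow_dye","green_dye","gel_a","glitter"]:
  for n in("top","side"):
    for r in finder.trace(n,q)[:2]:
        m=r["mask"].astype(np.uint8);cc,(w,h),a=cv2.minAreaRect(cv2.findNonZero(m)); bp=cv2.boxPoints((cc,(w,h),a))
        print(q,n,round(r["conf"],2),np.round(r["pixel"],1),"rect",np.round(cc,1),round(w,1),round(h,1),round(a,1),m.sum(),onz(n,cc,.01), cv2.boundingRect(m))
        if q.endswith("rack") and n=="top": print([onz(n,b,.014)[:2] for b in bp])
a=cv2.imread("pics/top0.png");cv2.imwrite("pics/c1.png",cv2.resize(a[140:255,195:365],None,fx=4.6,fy=4.6,interpolation=cv2.INTER_CUBIC))
a=cv2.imread("pics/side0.png");cv2.imwrite("pics/c2.png",cv2.resize(a[110:250,205:345],None,fx=4.2,fy=4.2,interpolation=cv2.INTER_CUBIC))
E
```

```text
[[ 0.8948  0.4465 -0.0008]
 [ 0.4465 -0.8948  0.0014]
 [-0.0001 -0.0016 -1.    ]]
white_rack top 0.64 [274.1 228.2] rect [271.8 228.6] 27.9 109.9 83.0 1956 [ 0.4378 -0.0855  0.01  ] (216, 209, 111, 39)
[array([0.4504, 0.0445]), array([ 0.4886, -0.2062]), array([ 0.4252, -0.2146]), array([0.3876, 0.0343])]
white_rack side 0.9 [297.9 206. ] rect [305.  205.5] 27.3 61.0 8.1 665 [ 0.4368 -0.0693  0.01  ] (288, 175, 35, 62)
wood_rack top 0.92 [259.7 170.3] rect [260.5 167.4] 25.9 105.3 89.3 2739 [ 0.58   -0.0556  0.01  ] (208, 154, 106, 27)
[array([0.6048, 0.0691]), array([ 0.6152, -0.1778]), array([ 0.554 , -0.1793]), array([0.5437, 0.0658])]
wood_rack side 0.79 [243.1 204.4] rect [242.3 201.1] 26.7 73.4 29.0 1659 [ 0.5811 -0.0415  0.01  ] (215, 171, 56, 62)
red_dye top 0.52 [258.1 229.3] rect [259.  231.5] 11.0 10.0 90.0 106 [ 0.4303 -0.0562  0.01  ] (254, 226, 11, 12)
red_dye side 0.64 [312.7 187.1] rect [308.  192.5] 33.0 8.0 90.0 161 [ 0.4438 -0.1279  0.01  ] (304, 176, 9, 34)
blue_dye top 0.68 [159.9 153.9] rect [157.  154.5] 9.0 10.0 90.0 87 [0.6034 0.1892 0.01  ] (152, 150, 11, 10
[... 663 characters left out ...]
61  0.01  ] (302, 216, 14, 16)
green_dye side 0.71 [311.6 174.5] rect [310.  178.6] 27.3 9.4 85.9 135 [ 0.4548 -0.1957  0.01  ] (305, 165, 11, 28)
gel_a top 0.71 [336.  128.8] rect [338.8 127.3] 9.9 17.7 45.0 161 [ 0.6819 -0.2389  0.01  ] (331, 119, 15, 17)
gel_a top 0.59 [346.5 236.4] rect [347.5 235.5] 11.0 15.0 90.0 143 [ 0.4272 -0.2602  0.01  ] (340, 230, 16, 12)
gel_a side 0.79 [234.9 149.7] rect [233.9 151.4] 27.3 10.9 80.5 264 [ 0.6929 -0.2789  0.01  ] (229, 138, 12, 28)
gel_a side 0.52 [327.7 161.3] rect [326.5 161. ] 10.0 26.3 3.8 232 [ 0.4348 -0.3037  0.01  ] (321, 148, 12, 27)
glitter top 0.49 [158.5 153.9] rect [157.5 155. ] 7.8 7.8 45.0 59 [0.6023 0.1879 0.01  ] (153, 151, 9, 9)
```

View pics/c1.png

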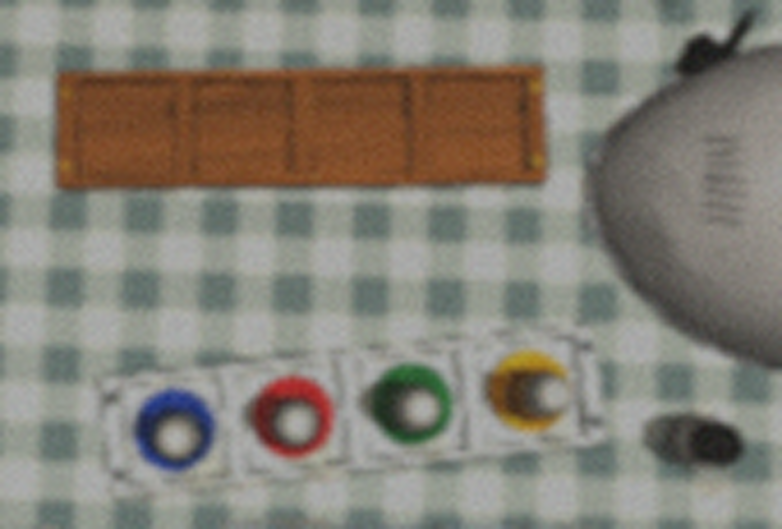

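View pics/c2.png

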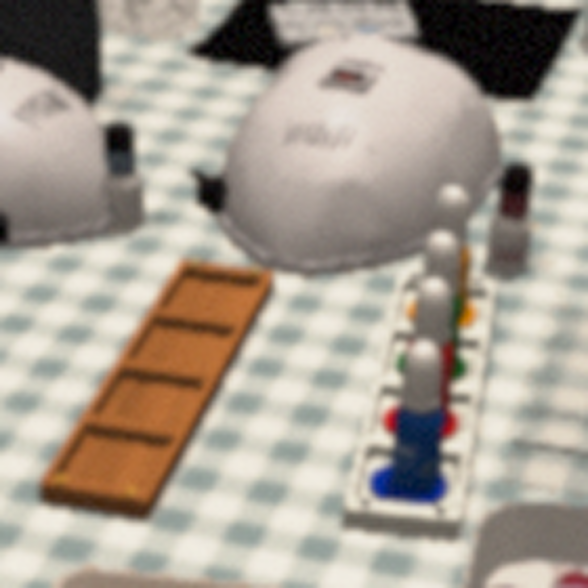

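The crop shows all four caps and discs, and the corners of both racks. In c1 the caps are at (177,434), (296,422), (418,405) and (548,395), and the wood corners run from (58,72) to (545,185). I fit the poses from these.

Run:
```python
from h import *
np.set_printoptions(precision=4,suppress=True)
f=lambda p:(np.array(p)+.5)/4.6-.5+[195,140]
g=lambda p:(np.array(p)+.5)/4.2-.5+[205,110]
cor=np.array([[.03,.125],[.03,-.125],[-.03,-.125],[-.03,.125]])
def fit(px,z=.014):
    W=lambda p,q:np.c_[(Ro.from_euler("z",p[2]).as_matrix()[:2,:2]@q.T).T+p[:2],np.full(len(q),z)]
    r=least_squares(lambda p:(proj("top",W(p,cor))-px).ravel(),[.5,-.05,0]);p=r.x
    wells=W(p,np.array([[0,y] for y in(.09,.03,-.03,-.09)]))[:,:2]
    print("pose",p,"res",np.abs(r.fun).max());print(wells);return p
print("wood");fit(f([(58,71),(543,66),(545,184),(58,188)]))
print("white");fit(f([(98,380),(592,330),(606,440),(114,495)]))
H=dict(blue=.082,red=.088,green=.085,yellow=.082)
cap=dict(blue=(177,434),red=(296,422),green=(418,405),yellow=(548,395))
disc=dict(blue=(174,429),red=(293,417),green=(411,404),yellow=(529,391))
st=dict(blue=(423,342),red=(434,280),green=(442,233),yellow=(453,186))
for k in H:
    z=.009+H[k]-.006
    s=onz("side",g(st[k]),.009+H[k])
    print(k,"disc",onz("top",f(disc[k]),.009)[:2],"cap",onz("top",f(cap[k]),z)[:2],"side",s[:2],"tri",tri(f(cap[k]),g((st[k][0],st[k][1]+10))))
print("lamp near L edge",onz("top",f((597,180)),.03),"gel_a cap",onz("top",f((715,440)),.065), "gel_b",onz("top",(340,125),.065))
# lamp apex tri guess
print("lamp apex", tri(np.array([372,180]),g((365,40))))
```

```text
wood
pose [ 0.5796 -0.0545  0.0387] res 0.7540567400442342
[[ 0.5762  0.0355]
 [ 0.5785 -0.0245]
 [ 0.5808 -0.0844]
 [ 0.5831 -0.1444]]
white
pose [ 0.437  -0.0842  0.1361] res 1.1951200128002029
[[ 0.4248  0.005 ]
 [ 0.4329 -0.0545]
 [ 0.4411 -0.1139]
 [ 0.4492 -0.1734]]
blue disc [0.4253 0.005 ] cap [ 0.4239 -0.0001] side [ 0.4231 -0.0007] tri (array([ 0.4234, -0.0002,  0.0854]), np.float64(0.27927282141433807))
red disc [ 0.4331 -0.0545] cap [ 0.431  -0.0544] side [ 0.4306 -0.0538] tri (array([ 0.4307, -0.0545,  0.0906]), np.float64(0.15226684048116113))
green disc [ 0.4413 -0.1136] cap [ 0.4404 -0.1101] side [ 0.4398 -0.1114] tri (array([ 0.4399, -0.1102,  0.0885]), np.float64(0.2857300392064417))
yellow disc [ 0.4496 -0.1728] cap [ 0.4468 -0.1701] side [ 0.4482 -0.1748] tri (array([ 0.4468, -0.1697,  0.0873]), np.float64(0.012552099052925314))
lamp near L edge [ 0.5547 -0.2021  0.03  ] gel_a cap [ 0.4283 -0.252   0.065 ] gel_b [ 0.6719 -0.2293  0.065 ]
lamp apex (array([ 0.5376, -0.2814,  0.1273]), np.float64(2.6004204202799315))
```

>>> apply_moves([
  [[1.3,3.4,-0.25],[0,0,0.1],0],
  [[1.3,3.4,-0.25],[0,0,0.1],0],
  [[1.3,3.4,-0.25],[0,0,0.1],0],
  [[1.3,3.4,-0.25],[0,0,0.1],0],
  [[1.3,3.4,-0.25],[0,0,0.1],0],
  [[1.3,3.4,-0.25],[0,0,0.1],0],
  [[1.3,3.4,-0.25],[0,0,0.1],0],
  [[1.3,3.4,-0.25],[0,0,0.1],0],
  [[1.3,3.4,-0.25],[0,0,0.1],0],
  [[1.3,3.4,-0.25],[0,0,0.1],0],
  [[1.3,3.4,-0.25],[0,0,0.1],0],
  [[1.3,3.4,-0.25],[0,0,0.1],0],
], newtons=30)

```text
time: 2.2
tcp_pos: [0.4467, -0.1724, 0.2015]
tcp_rot: [2.112, 2.325, 0.0]
wrist_force: [0.8, 0.5, -0.8]
grip_width: 0.0855
grip_force: 0.0
```

>>> apply_moves([
  [[0,0,0],[0,0,0],0],
  [[0,0,0],[0,0,0],0],
  [[0,0,0],[0,0,0],0],
])

```text
time: 2.5
tcp_pos: [0.4458, -0.1748, 0.2013]
tcp_rot: [2.119, 2.319, -0.001]
wrist_force: [-0.7, 0.1, 0.7]
grip_width: 0.0854
grip_force: 0.0
```

>>> apply_moves([
  [[0.1,0.25,-3],[0,0,0],0],
  [[0,0,-3],[0,0,0],0],
  [[0,0,-3],[0,0,0],0],
  [[0,0,-3],[0,0,0],0],
  [[0,0,-2],[0,0,0],0],
  [[0,0,-1.3],[0,0,0],0],
  [[0,0,0],[0,0,0],0],
])

```text
time: 3.2
tcp_pos: [0.446, -0.1717, 0.0471]
tcp_rot: [-2.117, -2.318, 0.002]
wrist_force: [0.7, -0.9, 0.4]
grip_width: 0.0854
grip_force: 0.0
```

>>> apply_moves([
  [[0,0,0],[0,0,0],120],
  [[0,0,0],[0,0,0],160],
  [[0,0,0],[0,0,0],255],
  [[0,0,0],[0,0,0],255],
  [[0,0,0],[0,0,0],255],
  [[0,0,0],[0,0,0],255],
  [[0,0,0],[0,0,0],255],
  [[0,0,0],[0,0,0],255],
])

```text
time: 4.0
tcp_pos: [0.4473, -0.1712, 0.0485]
tcp_rot: [2.117, 2.321, 0.0]
wrist_force: [-0.6, 0.3, 4.6]
grip_width: 0.0191
grip_force: 30.5
```

Run:
```python
from h import *
np.set_printoptions(precision=4,suppress=True)
s=read_state();print(s["time"],s["tcp_pos"],s["grip_width"],s["grip_force"],s["joint_pos"])
im=imaging.get_image("side");cv2.imwrite("pics/s1.png",cv2.resize(im[60:260,200:360,::-1],None,fx=3,fy=3,interpolation=cv2.INTER_CUBIC))
```

```text
4.0 [ 0.4473 -0.1712  0.0485] 0.019131949094000598 30.54803431034088 [ 0.5244  0.5761 -0.3124  2.0792  0.3359  0.5332  0.0599]
```

View pics/s1.png

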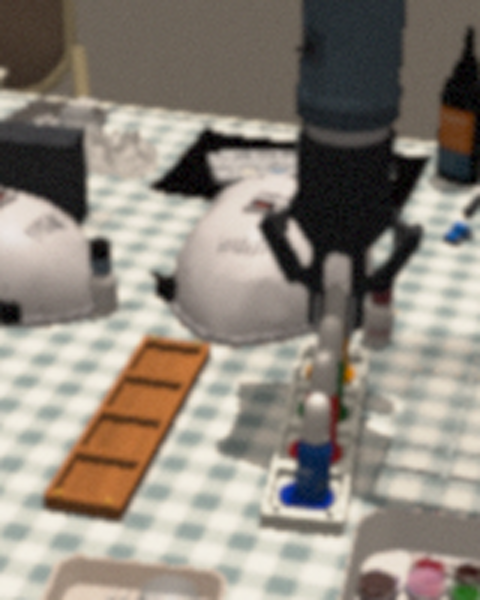

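The gripper holds the yellow cap (19 mm opening). The rest of the row stands undisturbed.

>>> apply_moves([
  [[0,0,1],[0,0,0],255],
  [[0,0,2.5],[0,0,0],255],
  [[0,0,3],[0,0,0],255],
  [[0,0,3],[0,0,0],255],
  [[0,0,2.5],[0,0,0],255],
  [[2.4,3.7,0],[0,0,0],255],
  [[2.5,4,0],[0,0,0],255],
  [[2.5,4,0],[0,0,0],255],
  [[2.5,4,0],[0,0,0],255],
  [[2,3,0],[0,0,0],255],
  [[1,2,0],[0,0,0],255],
  [[0,0,0],[0,0,0],255],
])

```text
time: 5.25
tcp_pos: [0.5771, 0.0406, 0.1689]
tcp_rot: [-2.11, -2.326, -0.005]
wrist_force: [-0.6, 1.0, 0.3]
grip_width: 0.0191
grip_force: 30.5
```

>>> apply_moves([
  [[0,0,-2.5],[0,0,0],255],
  [[0,0,-2.5],[0,0,0],255],
  [[0,0,-2.5],[0,0,0],255],
  [[0,0,-2],[0,0,0],255],
  [[0,0,-1],[0,0,0],255],
  [[0,0,-0.5],[0,0,0],255],
  [[0,0,0],[0,0,0],255],
  [[0,0,0],[0,0,0],255],
])

```text
time: 6.05
tcp_pos: [0.5769, 0.0358, 0.0593]
tcp_rot: [2.116, 2.32, 0.002]
wrist_force: [1.0, -0.1, 0.2]
grip_width: 0.0187
grip_force: 30.5
```

Run:
```python
from h import *
s=read_state();print(s["time"],s["tcp_pos"],s["grip_width"],s["wrist_force"])
ims=[cv2.resize(imaging.get_image(n)[r,c,::-1],(390,390),interpolation=cv2.INTER_CUBIC) for n,r,c in(("top",slice(130,260),slice(180,310)),("side",slice(110,250),slice(190,330)))]
cv2.imwrite("pics/p1.png",np.hstack(ims))
```

```text
6.05 [0.57685885 0.03578894 0.05926223] 0.01874347336460875 [ 1.02868998 -0.10540119  0.17321926]
```

View pics/p1.png

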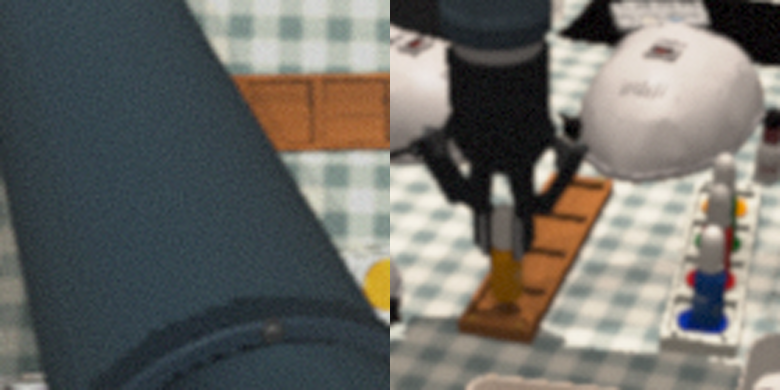

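The yellow bottle hangs upright over the left wood well. I lower it to the floor.

>>> apply_moves([
  [[0,0,-0.7],[0,0,0],255],
  [[0,0,-0.5],[0,0,0],255],
  [[0,0,0],[0,0,0],255],
  [[0,0,0],[0,0,0],255],
])

```text
time: 6.55
tcp_pos: [0.5759, 0.0359, 0.046]
tcp_rot: [-2.117, -2.321, 0.001]
wrist_force: [0.3, 0.8, 0.1]
grip_width: 0.0191
grip_force: 30.4
```

>>> apply_moves([
  [[0,0,-0.1],[0,0,0],255],
  [[0,0,0],[0,0,0],255],
])

```text
time: 6.75
tcp_pos: [0.5762, 0.0359, 0.0455]
tcp_rot: [2.117, 2.321, -0.0]
wrist_force: [-0.8, -0.5, 3.6]
grip_width: 0.0188
grip_force: 30.6
```

>>> apply_moves([
  [[0,0,0],[0,0,0],160],
  [[0,0,0],[0,0,0],80],
  [[0,0,0],[0,0,0],0],
  [[0,0,0],[0,0,0],0],
  [[0,0,0],[0,0,0],0],
  [[0,0,0],[0,0,0],0],
  [[0,0,2],[0,0,0],0],
  [[0,0,3],[0,0,0],0],
  [[0,0,3],[0,0,0],0],
  [[0,0,3],[0,0,0],0],
  [[0,0,1.5],[0,0,0],0],
])

```text
time: 7.85
tcp_pos: [0.5774, 0.0361, 0.1728]
tcp_rot: [2.115, 2.32, 0.004]
wrist_force: [-0.0, -0.2, -0.0]
grip_width: 0.0854
grip_force: 0.0
```

>>> apply_moves([
  [[-2.5,-2.7,0],[0,0,0],0],
  [[-2.5,-2.7,0],[0,0,0],0],
  [[-2.5,-2.7,0],[0,0,0],0],
  [[-2.5,-2.7,0],[0,0,0],0],
  [[-2.5,-2.7,0],[0,0,0],0],
  [[-1.1,-1.2,0],[0,0,0],0],
  [[0,0,0],[0,0,0],0],
  [[0,0,0],[0,0,0],0],
])

```text
time: 8.65
tcp_pos: [0.4405, -0.1108, 0.1702]
tcp_rot: [2.117, 2.321, 0.001]
wrist_force: [0.3, -0.2, -0.5]
grip_width: 0.0855
grip_force: 0.0
```

Run:
```python
from h import *
s=read_state();print(s["time"],s["tcp_pos"],s["grip_width"],s["wrist_force"])
ims=[cv2.resize(imaging.get_image(n)[r,c,::-1],(390,390),interpolation=cv2.INTER_CUBIC) for n,r,c in(("top",slice(130,260),slice(180,310)),("side",slice(110,250),slice(190,330)))]
cv2.imwrite("pics/p2.png",np.hstack(ims))
```

```text
8.65 [ 0.44047191 -0.11082469  0.17015904] 0.0855366039571416 [ 0.31121232 -0.18370215 -0.53689955]
```

View pics/p2.png

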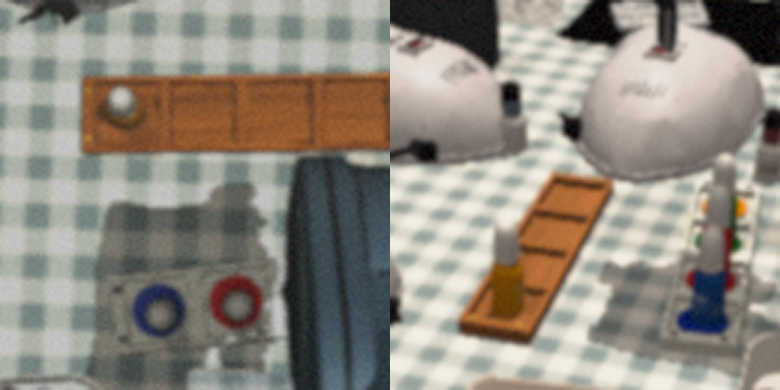

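Yellow stands upright in the left wood well, at about (122,105) in the crop. Green is next.

>>> apply_moves([
  [[0,0,-3],[0,0,0],0],
  [[0,0,-3],[0,0,0],0],
  [[0,0,-3],[0,0,0],0],
  [[0,0,-2],[0,0,0],0],
  [[0,0,-0.9],[0,0,0],0],
  [[0,0,0],[0,0,0],0],
  [[0,0,0],[0,0,0],120],
  [[0,0,0],[0,0,0],160],
  [[0,0,0],[0,0,0],255],
  [[0,0,0],[0,0,0],255],
  [[0,0,0],[0,0,0],255],
  [[0,0,0],[0,0,0],255],
])

```text
time: 9.95
tcp_pos: [0.4402, -0.1112, 0.0514]
tcp_rot: [2.117, 2.321, 0.0]
wrist_force: [0.8, -0.0, -0.7]
grip_width: 0.019
grip_force: 30.2
```

>>> apply_moves([
  [[0,0,0],[0,0,0],255],
  [[0,0,0],[0,0,0],255],
  [[0,0,1],[0,0,0],255],
  [[0,0,2.5],[0,0,0],255],
  [[0,0,3],[0,0,0],255],
  [[0,0,3],[0,0,0],255],
  [[0,0,2.5],[0,0,0],255],
  [[0,0,0],[0,0,0],255],
])

```text
time: 10.75
tcp_pos: [0.4424, -0.1115, 0.1748]
tcp_rot: [2.113, 2.317, 0.004]
wrist_force: [0.6, -0.7, -0.9]
grip_width: 0.0193
grip_force: 30.6
```

>>> apply_moves([
  [[2.3,1.5,0],[0,0,0],255],
  [[3,1.8,0],[0,0,0],255],
  [[3,1.8,0],[0,0,0],255],
  [[3,1.8,0],[0,0,0],255],
  [[1.5,1.2,0],[0,0,0],255],
  [[1,0.5,0],[0,0,0],255],
  [[0,0,0],[0,0,0],255],
  [[0,0,0],[0,0,0],255],
])

```text
time: 11.55
tcp_pos: [0.5771, -0.0261, 0.1708]
tcp_rot: [-2.117, -2.32, 0.002]
wrist_force: [-0.4, -0.4, 0.2]
grip_width: 0.019
grip_force: 30.6
```

>>> apply_moves([
  [[0,0,-2.5],[0,0,0],255],
  [[0,0,-2.5],[0,0,0],255],
  [[0,0,-2.5],[0,0,0],255],
  [[0,0,-2],[0,0,0],255],
  [[0,0,-1.2],[0,0,0],255],
  [[0,0,-0.9],[0,0,0],255],
  [[0,0,-0.6],[0,0,0],255],
  [[0,0,0],[0,0,0],255],
  [[0,0,0],[0,0,0],255],
])

```text
time: 12.45
tcp_pos: [0.5786, -0.0252, 0.0499]
tcp_rot: [2.117, 2.321, 0.001]
wrist_force: [0.4, 0.3, -0.7]
grip_width: 0.0188
grip_force: 30.6
```

>>> apply_moves([
  [[0,0,-0.1],[0,0,0],255],
  [[0,0,0],[0,0,0],255],
])

```text
time: 12.65
tcp_pos: [0.5784, -0.0252, 0.0487]
tcp_rot: [2.117, 2.321, 0.001]
wrist_force: [-0.5, -0.1, -0.1]
grip_width: 0.019
grip_force: 30.6
```

>>> apply_moves([
  [[0,0,-0.1],[0,0,0],255],
  [[0,0,0],[0,0,0],255],
])

```text
time: 12.85
tcp_pos: [0.5787, -0.0251, 0.0484]
tcp_rot: [2.116, 2.321, 0.0]
wrist_force: [-2.5, -0.2, 8.8]
grip_width: 0.0188
grip_force: 31.3
```

>>> apply_moves([
  [[0,0,0.05],[0,0,0],160],
  [[0,0,0],[0,0,0],80],
  [[0,0,0],[0,0,0],0],
  [[0,0,0],[0,0,0],0],
  [[0,0,0],[0,0,0],0],
  [[0,0,0],[0,0,0],0],
  [[0,0,2],[0,0,0],0],
  [[0,0,3],[0,0,0],0],
  [[0,0,3],[0,0,0],0],
  [[0,0,3],[0,0,0],0],
  [[0,0,1.2],[0,0,0],0],
])

```text
time: 13.95
tcp_pos: [0.5797, -0.025, 0.1726]
tcp_rot: [2.115, 2.319, 0.004]
wrist_force: [0.1, -0.2, -0.7]
grip_width: 0.0852
grip_force: 0.0
```

>>> apply_moves([
  [[-3,-0.6,0],[0,0,0],0],
  [[-3,-0.6,0],[0,0,0],0],
  [[-3,-0.6,0],[0,0,0],0],
  [[-3,-0.6,0],[0,0,0],0],
  [[-2.8,-0.5,0],[0,0,0],0],
  [[0,0,0],[0,0,0],0],
  [[0,0,0],[0,0,0],0],
])

```text
time: 14.65
tcp_pos: [0.4301, -0.0543, 0.1696]
tcp_rot: [2.117, 2.321, -0.0]
wrist_force: [0.7, 0.1, 0.5]
grip_width: 0.0852
grip_force: 0.0
```

Run:
```python
from h import *
s=read_state();print(s["time"],s["tcp_pos"],s["grip_width"],s["wrist_force"])
ims=[cv2.resize(imaging.get_image(n)[r,c,::-1],(390,390),interpolation=cv2.INTER_CUBIC) for n,r,c in(("top",slice(130,260),slice(180,310)),("side",slice(110,250),slice(190,330)))]
cv2.imwrite("pics/p3.png",np.hstack(ims))
```

```text
14.65 [ 0.43008289 -0.05432233  0.1696446 ] 0.08522564990489463 [0.70560511 0.06628656 0.5294162 ]
```

View pics/p3.png

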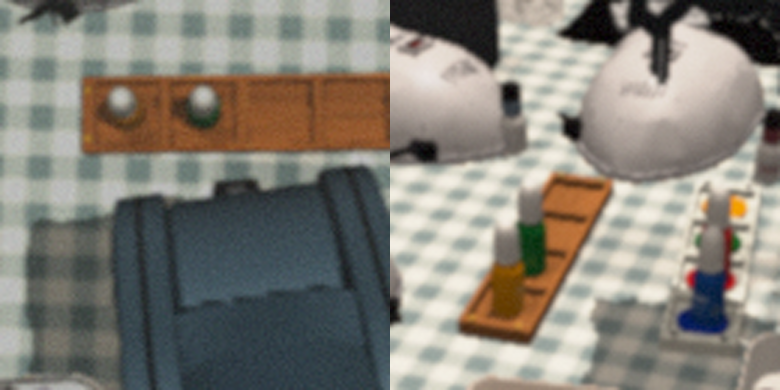

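Yellow and green stand upright in wood wells 1 and 2, at about (122,105) and (203,107) in the crop. Red is next.

>>> apply_moves([
  [[0,0,-3],[0,0,0],0],
  [[0,0,-3],[0,0,0],0],
  [[0,0,-3],[0,0,0],0],
  [[0,0,-2],[0,0,0],0],
  [[0,0,-0.6],[0,0,0],0],
  [[0,0,0],[0,0,0],0],
  [[0,0,0],[0,0,0],120],
  [[0,0,0],[0,0,0],160],
  [[0,0,0],[0,0,0],255],
  [[0,0,0],[0,0,0],255],
  [[0,0,0],[0,0,0],255],
  [[0,0,0],[0,0,0],255],
])

```text
time: 15.95
tcp_pos: [0.43, -0.0543, 0.0543]
tcp_rot: [2.117, 2.321, -0.001]
wrist_force: [-1.7, -1.3, 8.1]
grip_width: 0.0192
grip_force: 31.6
```

>>> apply_moves([
  [[0,0,0],[0,0,0],255],
  [[0,0,0],[0,0,0],255],
  [[0,0,1],[0,0,0],255],
  [[0,0,2.5],[0,0,0],255],
  [[0,0,3],[0,0,0],255],
  [[0,0,3],[0,0,0],255],
  [[0,0,2.5],[0,0,0],255],
  [[0,0,0],[0,0,0],255],
])

```text
time: 16.75
tcp_pos: [0.4325, -0.0543, 0.1773]
tcp_rot: [2.113, 2.317, 0.005]
wrist_force: [0.2, -0.4, -1.1]
grip_width: 0.0191
grip_force: 31.4
```

>>> apply_moves([
  [[2.5,-0.5,0],[0,0,0],255],
  [[3,-0.6,0],[0,0,0],255],
  [[3,-0.6,0],[0,0,0],255],
  [[3,-0.6,0],[0,0,0],255],
  [[2.5,-0.5,0],[0,0,0],255],
  [[1,-0.2,0],[0,0,0],255],
  [[0,0,0],[0,0,0],255],
  [[0,0,0],[0,0,0],255],
])

```text
time: 17.55
tcp_pos: [0.5788, -0.0838, 0.1733]
tcp_rot: [-2.116, -2.321, 0.002]
wrist_force: [-0.6, -0.4, -0.5]
grip_width: 0.0189
grip_force: 31.5
```

>>> apply_moves([
  [[0.05,0,-2.5],[0,0,0],255],
  [[0,0,-2.5],[0,0,0],255],
  [[0,0,-2.5],[0,0,0],255],
  [[0,0,-2],[0,0,0],255],
  [[0,0,-1.2],[0,0,0],255],
  [[0,0,-0.9],[0,0,0],255],
  [[0,0,-0.6],[0,0,0],255],
  [[0,0,0],[0,0,0],255],
  [[0,0,-0.1],[0,0,0],255],
  [[0,0,0],[0,0,0],255],
])

```text
time: 18.55
tcp_pos: [0.5812, -0.0841, 0.0514]
tcp_rot: [2.116, 2.321, 0.001]
wrist_force: [0.8, 0.2, 1.3]
grip_width: 0.0193
grip_force: 31.7
```

>>> apply_moves([
  [[0,0,-0.05],[0,0,0],255],
  [[0,0,0],[0,0,0],255],
])

```text
time: 18.75
tcp_pos: [0.5812, -0.0841, 0.0513]
tcp_rot: [2.116, 2.32, 0.001]
wrist_force: [-1.4, 0.9, 7.5]
grip_width: 0.0191
grip_force: 32.7
```

>>> apply_moves([
  [[0,0,0.05],[0,0,0],160],
  [[0,0,0],[0,0,0],80],
  [[0,0,0],[0,0,0],0],
  [[0,0,0],[0,0,0],0],
  [[0,0,0],[0,0,0],0],
  [[0,0,0],[0,0,0],0],
  [[0,0,2],[0,0,0],0],
  [[0,0,3],[0,0,0],0],
  [[0,0,3],[0,0,0],0],
  [[0,0,3],[0,0,0],0],
  [[0,0,1],[0,0,0],0],
])

```text
time: 19.85
tcp_pos: [0.5825, -0.0841, 0.1739]
tcp_rot: [2.114, 2.318, 0.004]
wrist_force: [0.8, 0.3, 0.2]
grip_width: 0.0854
grip_force: 0.0
```

>>> apply_moves([
  [[-3,1.6,0],[0,0,0],0],
  [[-3,1.6,0],[0,0,0],0],
  [[-3,1.6,0],[0,0,0],0],
  [[-3,1.6,0],[0,0,0],0],
  [[-2.5,1.4,0],[0,0,0],0],
  [[-1.2,0.6,0],[0,0,0],0],
  [[0,0,0],[0,0,0],0],
  [[0,0,0],[0,0,0],0],
])

```text
time: 20.65
tcp_pos: [0.4249, -0.0007, 0.1709]
tcp_rot: [2.117, 2.32, 0.001]
wrist_force: [-0.4, 0.2, 0.8]
grip_width: 0.0854
grip_force: 0.0
```

Run:
```python
from h import *
s=read_state();print(s["time"],s["tcp_pos"],s["grip_width"],s["wrist_force"])
ims=[cv2.resize(imaging.get_image(n)[r,c,::-1],(390,390),interpolation=cv2.INTER_CUBIC) for n,r,c in(("top",slice(130,260),slice(200,330)),("side",slice(110,250),slice(190,330)))]
cv2.imwrite("pics/p4.png",np.hstack(ims))
```

```text
20.65 [ 0.42492894 -0.00065467  0.1709401 ] 0.0854465783425084 [-0.42296566  0.21778499  0.77445749]
```

View pics/p4.png

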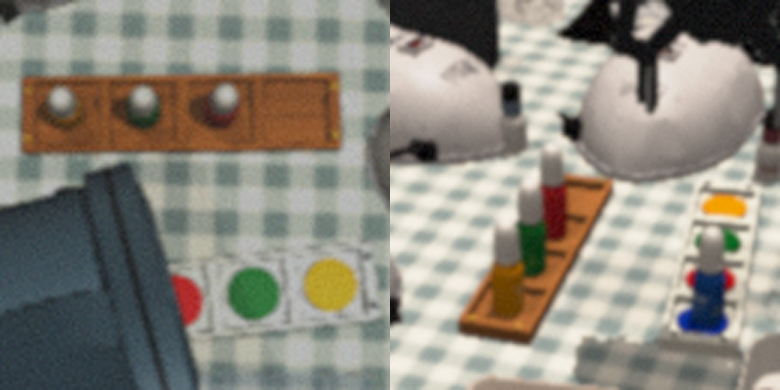

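Yellow, green and red stand upright in wood wells 1 to 3, and the right well is empty. Blue is last.

>>> apply_moves([
  [[-0.1,0,-3],[0,0,0],0],
  [[0,0,-3],[0,0,0],0],
  [[0,0,-3],[0,0,0],0],
  [[0,0,-2],[0,0,0],0],
  [[0,0,-1.2],[0,0,0],0],
  [[0,0,0],[0,0,0],0],
  [[0,0,0],[0,0,0],120],
  [[0,0,0],[0,0,0],160],
  [[0,0,0],[0,0,0],255],
  [[0,0,0],[0,0,0],255],
  [[0,0,0],[0,0,0],255],
  [[0,0,0],[0,0,0],255],
])

```text
time: 21.95
tcp_pos: [0.4231, -0.0002, 0.0493]
tcp_rot: [2.116, 2.321, 0.0]
wrist_force: [-1.8, -0.7, 6.7]
grip_width: 0.0191
grip_force: 31.5
```

>>> apply_moves([
  [[0,0,0],[0,0,0],255],
  [[0,0,0],[0,0,0],255],
  [[0,0,1],[0,0,0],255],
  [[0,0,2.5],[0,0,0],255],
  [[0,0,3],[0,0,0],255],
  [[0,0,3],[0,0,0],255],
  [[0,0,2.5],[0,0,0],255],
  [[0,0,0],[0,0,0],255],
])

```text
time: 22.75
tcp_pos: [0.4248, -0.0, 0.1721]
tcp_rot: [2.114, 2.317, 0.006]
wrist_force: [1.3, -0.4, -0.4]
grip_width: 0.0196
grip_force: 30.7
```

>>> apply_moves([
  [[2.5,-2.2,0],[0,0,0],255],
  [[3,-2.7,0],[0,0,0],255],
  [[3,-2.7,0],[0,0,0],255],
  [[3,-2.7,0],[0,0,0],255],
  [[2.5,-2.3,0],[0,0,0],255],
  [[1.9,-1.8,0],[0,0,0],255],
  [[0,0,0],[0,0,0],255],
  [[0,0,0],[0,0,0],255],
])

```text
time: 23.55
tcp_pos: [0.5809, -0.1438, 0.168]
tcp_rot: [-2.116, -2.32, 0.001]
wrist_force: [0.3, 0.5, -0.8]
grip_width: 0.0189
grip_force: 30.7
```

>>> apply_moves([
  [[0.1,0,-2.5],[0,0,0],255],
  [[0,0,-2.5],[0,0,0],255],
  [[0,0,-2.5],[0,0,0],255],
  [[0,0,-2],[0,0,0],255],
  [[0,0,-1.2],[0,0,0],255],
  [[0,0,-0.9],[0,0,0],255],
  [[0,0,-0.6],[0,0,0],255],
  [[0,0,0],[0,0,0],255],
  [[0,0,-0.1],[0,0,0],255],
  [[0,0,0],[0,0,0],255],
])

```text
time: 24.55
tcp_pos: [0.5831, -0.1442, 0.0463]
tcp_rot: [2.116, 2.321, 0.001]
wrist_force: [0.8, 0.3, 0.5]
grip_width: 0.0189
grip_force: 34.9
```

>>> apply_moves([
  [[0,0,-0.05],[0,0,0],255],
  [[0,0,0],[0,0,0],255],
])

```text
time: 24.75
tcp_pos: [0.5831, -0.1441, 0.0462]
tcp_rot: [2.116, 2.321, 0.001]
wrist_force: [-1.9, 0.2, 5.4]
grip_width: 0.0188
grip_force: 36.2
```

Contact. I release, rise and back off.

>>> apply_moves([
  [[0,0,0.05],[0,0,0],160],
  [[0,0,0],[0,0,0],80],
  [[0,0,0],[0,0,0],0],
  [[0,0,0],[0,0,0],0],
  [[0,0,0],[0,0,0],0],
  [[0,0,0],[0,0,0],0],
  [[0,0,2],[0,0,0],0],
  [[0,0,3],[0,0,0],0],
  [[0,0,3],[0,0,0],0],
  [[0,0,3],[0,0,0],0],
  [[0,0,3],[0,0,0],0],
  [[0,0,2],[0,0,0],0],
])

```text
time: 25.95
tcp_pos: [0.5834, -0.1441, 0.2081]
tcp_rot: [2.115, 2.32, 0.002]
wrist_force: [0.4, -0.0, 0.8]
grip_width: 0.0853
grip_force: 0.0
```

>>> apply_moves([
  [[-2,-3,0],[0,0,0],0],
  [[-2,-3,0],[0,0,0],0],
  [[-2,-3,0],[0,0,0],0],
  [[-2,-3,0],[0,0,0],0],
  [[-1,-3,0],[0,0,0],0],
  [[-1,-3,0],[0,0,0],0],
  [[0,-3,0],[0,0,0],0],
  [[0,-3,0],[0,0,0],0],
  [[0,0,0],[0,0,0],0],
  [[0,0,0],[0,0,0],0],
])

```text
time: 26.95
tcp_pos: [0.4824, -0.3843, 0.2055]
tcp_rot: [-2.118, -2.32, -0.0]
wrist_force: [-0.0, 0.5, 0.7]
grip_width: 0.0854
grip_force: 0.0
```

Run:
```python
from h import *
s=read_state();print(s["time"],s["tcp_pos"],s["grip_width"],s["wrist_force"])
ims=[cv2.resize(imaging.get_image(n)[r,c,::-1],(390,390),interpolation=cv2.INTER_CUBIC) for n,r,c in(("top",slice(110,270),slice(200,360)),("side",slice(110,270),slice(180,340)))]
cv2.imwrite("pics/p5.png",np.hstack(ims))
```

```text
26.95 [ 0.48238003 -0.38429138  0.20545765] 0.08542598816934768 [-0.00900639  0.48057262  0.66112886]
```

View pics/p5.png

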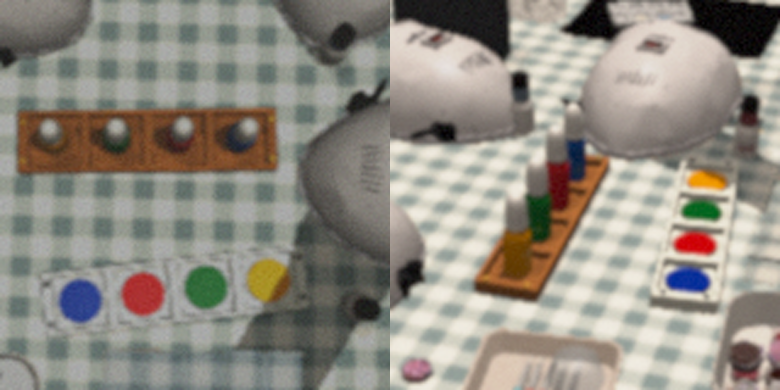

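All four bottles stand upright in the wood rack, yellow, green, red, blue from left to right. The white rack shows only its discs, and the gels and glitter pot look undisturbed.

```bash
python3 -c "from workcell import job; print(job.finish_job())"
```

```text
the job is handed in; nothing more can be done
None
```

The four dye bottles now stand upright in the wooden rack in reverse order (yellow, green, red, blue from left to right), the gel bottles and glitter pot look untouched in the last pictures, and the job was handed in at about 27 s of the 106 s allowed.

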